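# Seat the rocking cap on a filter shell

## Robot

A 6-joint arm with a two-finger parallel gripper is mounted at the origin on the work surface. World frame = base frame: x ahead of the robot, y to its left, z up, the work surface at z = 0. Lengths are in m, angles in rad, forces in N, time in s.
With the tool pointing down it reaches from about 0.3 to 0.775 m from the base axis. Payload 14.6 kg.
Tool frame: the origin (TCP) lies on the centre line of the jaws, within the pads' length; the fingertips stand ctrl.tcp_to_tips ahead of it and the grasp point (between the pads) lies 2 mm behind it (ctrl.tcp_to_tips is the distance from the TCP to the fingertips, in m); z points along the fingers, y is the line along which they close (so a half turn about z gives the same grasp; the last joint's range is limited). The gripper opens to 94 mm and grips with 3 to 60 N. Pads are 16 mm wide; open, the fingers measure 119 mm over their backs; the gripper's body (75 mm by 177 mm) begins 78 mm behind the grasp point.
Start: joints at [1.273, 0.3, 1.521, -0, 1.321, -0.067], TCP at [0.126, 0.535, 0.222] pointing down, gripper open.
Joint ranges: [-3.03, 3.03], [-0.79, 2.21], [0.23, 2.52], [-1.04, 4.18], [0, 3.07], [-2.55, 2.55]. Speed limits (rad/s): [2.22, 2.22, 2.57, 3.14, 3.14, 3.14].

## Interface

Orientations are given as [roll, pitch, yaw] about the fixed x, y, z axes, in that order (R = Rz(yaw) Ry(pitch) Rx(roll)).
In Python, from station import telemetry, viewer, hand_in, ctrl gives the robot as it stands.
- The arm moves only by the tool step_arm, never from a script. Its argument "plan" is a list of rows, each an object of numbers: "dx", "dy", "dz": the shift along the tool's x, y, z scaled (see below); "rx", "ry", "rz": the turn, a rotation vector about the tool's x, y, z scaled (see below); "claw": the closure, from 0 (fully open) to 1 (shut). In form: [{"dx": .., "dy": .., "dz": .., "rx": .., "ry": .., "rz": .., "claw": ..}, ...]. A call has 1 to 10 rows; each row shifts and turns the commanded pose from where the row before left it, along the tool's axes as they then stand; what a row does not reach is not made up. The controller multiplies each number of a shift by 0.1 m and each number of a turn by 90 degrees. A row lasts 1/10 s, in which the tool goes at most 50 mm and 8.59 degrees, less where a joint would pass 70% of its speed; a pose out of reach is approached as far as the arm can. A call with a number of a shift or a turn outside -1 to 1 is refused whole. A call with a gripper value outside its range is refused whole. The fingers move at their own pace and stop on an object; "grip_force" is the grip in N (left out, the last holds). Time passes only in rows, so rows that do not move let the fingers close. It gives the time, the measured TCP pose, the force, the opening and the grip force at its end, in the units of the state.
- telemetry.get_obs(): the state, without advancing time (a new reading comes with each control period).
- viewer.camera(name): name is "scene" or "top" or "wrist"; returns a dict with "img" (400x640x3 uint8, red, green, blue), "z_map" (400x640 float32, m along the optical axis (not along the pixel's ray), 0 where there is no reading), "fx", "fy", "cx", "cy" (pixels), "R" (3x3) and "t" (3): a world point X has camera coordinates R X + t; the wrist camera has in their place "tool_from_camera" (4x4, takes a point from camera to tool coordinates, whose origin is the TCP and whose axes are the flange's). Camera axes: x right, y down, z forward; pixel columns grow to the right and rows downward; lengths in m; the calibration is good to about 2 mm. A picture is of the moment at which its call begins: read the wrist's pose just before it.
- hand_in(): hands the job in; it is judged then, once.
Trained networks look in a picture, given as the dict that the camera call returned (one of the last four; its "shot" number tells which), for a name from the list of things; names that differ only in an ending like _2 or _b are one class to them, and where a whole thing is asked for, a point or a joint stands for the part that bears it (a point fixed in the world has none). Each returns a list of dicts, best first, with "score" (0 to 1); they miss things now and then, are a little off and sometimes report something else, mostly with a low value. They report only what shows in the picture. A call takes as long as a camera call.
- viewer.recognise(target, picture): "rect" ([left, top, right, bottom] in pixels, round what is visible of it).
The state is a dict: "time_s": time; "qpos": joint angles; "joint_vel": joint speeds; "tau": joint torques, N m; "ee_pos": TCP position; "eef_rot": TCP orientation; "force": force on the tool from outside, world axes, zero at the start; "moment": the same for the moment, N m; "grip_width": finger opening in m; "grip_force": force on a finger pad.
Only numpy, scipy, OpenCV 4.12 (cv2) and the standard library are available. Lean on these libraries where they do the work, as an engineer would, in place of code of your own. Each camera call takes 0.05 s, during which the arm holds its last target. There are 200 camera calls.

## Task

One of the four black caps on the round filter shells in the foam tray is not pressed home: press lightly near the rims of the caps to find the one that rocks, then press that cap down in its middle until it sits fully home and rocks no more. There is glass inside the shells, so push firmly but never hard. Work with the fingertips only: pick nothing up, do not pull the cap off, and leave the other gear where it is.

Things in the scene. Friction and masses are not known exactly. Their poses are not given: they have to be found in the camera images.
- tray: flat black tray, 240 (along its x) by 335 (its y) mm, fixed, with a grey foam insert; origin at the centre of its underside. Foam top 26 mm above the origin round the four filter shells (tray y -163 to +49 mm); at larger y a lower foam lane, top 14 mm above the origin, with a lens cap and a blower tip. Four round shells are half sunk in cut-outs of the foam, which holds them fast
- place_1 (a point): centre of the 1st cut-out, on the foam's top, at tray x -50, y -110 mm. Here as in the other three a shell stands, closed by one of four identical black press-on caps, 78 mm across, with a flat level top and a 12 mm skirt, centred over this point. Which shell is in which cut-out is not told
- place_2 (a point): centre of the 2nd cut-out, on the foam's top, at tray x -50, y -10 mm. The cap tops are 10 to 20 mm above the foam: the shells are sunk to unequal depths, so a cap's height does not tell whether it is home
- place_3 (a point): centre of the 3rd cut-out, on the foam's top, at tray x +50, y -110 mm. A cap that is home is firm: pressed anywhere on its top it gives 1 mm at most. A press of 4 to 6 N is enough to tell; more than 45 N of the fingers on anything is too hard
- place_4 (a point): centre of the 4th cut-out, on the foam's top, at tray x +50, y -10 mm
- loose_cap (a joint): how far (m) the cap that is not home, wherever it is, has gone down from where it was found: 0 as found (4 mm proud), 0.004 fully home, negative when pulled up. Pressed within 8 mm of its centre it starts down at 8 to 11 N, stops hard after 4 mm, stays there and rocks no more. Pressed near the rim with less than 20 N it only rocks
- rock_x (a joint): tilt (rad) of that same cap about its shell's x axis (the shell's yaw is not told): 0 level, at most about 0.11 either way. It rests level on a soft pad and rocks any way round: about 3 N at 26 mm from its centre tips that side down 3 mm until the rim meets its seat; let go, it springs level
- rock_y (a joint): tilt (rad) of that same cap about its shell's y axis: 0 level, at most about 0.11 either way
- lens_cap: white silicone lens cap, 72 mm across, 11 mm high, loose on the tray's lower lane; origin at the centre of its underside. A bystander
- blower_tip: stainless steel tip of a dust blower, 26 mm across at the foot, 50 mm high, standing loose on the tray's lower lane; origin at the centre of its underside. A bystander
- filter_frame: aluminium frame of a square filter, 110 by 110 by 7 mm, lying loose on the table left of the tray; origin at the centre of its underside. A bystander
- spare_shell_1: black round filter shell, 58 mm across, 18 mm high, the lower of a stack of two standing loose on the table left of the tray; origin at the centre of its underside. A bystander
- spare_shell_2: black round filter shell, 58 mm across, 18 mm high, the upper of that stack; origin at the centre of its underside. A bystander
- lens: black lens standing loose on its mount right of the tray, 76 mm across, 85 mm high; origin at the centre of its underside. A bystander
- cube: clear acrylic cube, 110 mm on a side, fixed, right of the tray, with step-up rings inside; origin at the centre of its underside. A bystander
- flap (a joint): hinged flap lid on top of the acrylic cube: 0 rad shut, grows as it opens; it is to stay shut

How it is judged:
On the way, in this order (a step that is already met when the one before it is completed fails the run):
1. the cap that is not home is found: a press near its rim rocks it by more than 0.04 rad ((value of joint any of rock_x, rock_y above 0.04 rad or value of joint any of rock_x, rock_y below -0.04 rad)), for 0.1 s.
2. that cap is pressed home (value of joint loose_cap above 0.0032 m), for 0.2 s.
At the end, for the whole second after the job is handed in: the cap that rocked is at least 3.2 mm down of its 4 mm and level within 0.02 rad; the lens cap, blower tip, filter frame, spare shells and lens are within 15 mm of where they stood and the acrylic cube's flap is shut (value of joint loose_cap above 0.0032 m and value of joint rock_x between -0.02 and 0.02 rad and value of joint rock_y between -0.02 and 0.02 rad and distance of each of lens_cap, blower_tip, filter_frame, spare_shell_1, spare_shell_2, lens from where it was at the start of the episode below 0.015 m and value of joint flap below 0.1 rad); the robot touches nothing.
It fails at once if the cap is pulled up by more than 2 mm (value of joint loose_cap below -0.002 m).
It fails at once if the fingers press with more than 45 N (contact force between the fingers and anything else above 45 N).
It fails at once if one of the other things is picked up or shoved by more than 15 mm, or the flap is opened (distance of any of lens_cap, blower_tip, filter_frame, spare_shell_1, spare_shell_2, lens from where it was at the start of the episode above 0.015 m or value of joint flap above 0.1 rad).
It also fails if it takes over 54 s, if anything falls off the work surface, if the arm or the gripper's body presses on something with over 40 N, if the wrist force passes 120 N, or if a joint passes its speed limit or range.

## Working session

There is one attempt and no reset: what is moved stays moved. The work goes in short steps, Python scripts to look and compute and a tool call to move; the robot and the scene stay as the last step left them, time stands still between calls to the robot, and variables do not carry over. Pictures are saved under pics/ and viewed, at most 10 in all, crops included, and the job is handed in when it is done.

Besides the shell and the picture viewer there is one more tool, called after ">>>" by a JSON object that holds its "name" and its "arguments", one argument or row to a line. step_arm: Moves the arm, as the interface text tells. Shifts and turns lie within -1 to 1; 1 stands for 0.1 m of shift or 90 degrees of turn. Its arguments: {"type":"object","properties":{"plan":{"type":"array"},"grip_force":{"type":"number"}},"required":["plan"]}

```bash
mkdir -p pics; python3 - <<'E'
from station import telemetry, viewer, ctrl
import cv2,numpy as np
o=telemetry.get_obs();print({k:np.round(v,3).tolist() for k,v in o.items()},ctrl.tcp_to_tips)
c=viewer.camera("top");cv2.imwrite("pics/a.png",c["img"][:,:,::-1])
np.savez("top.npz",**{k:v for k,v in c.items()})
print(c["R"],c["t"],c["fx"],c["cx"],c["cy"])
for n in ["tray","place_1","loose_cap"]:
  try: print(n,viewer.recognise(n,c))
  except Exception as e: print(n,e)
E
```

```text
{'time_s': 0.0, 'qpos': [1.273, 0.3, 1.522, -0.0, 1.321, -0.067], 'joint_vel': [0.002, -0.002, 0.0, -0.0, -0.0, -0.0], 'tau': [0.002, -53.181, -35.274, 0.071, 0.024, -0.0], 'ee_pos': [0.126, 0.535, 0.222], 'eef_rot': [-3.14, -0.0, 2.911], 'force': [0.619, 0.698, -0.196], 'moment': [0.038, 0.031, 0.06], 'grip_force': 0.0, 'grip_width': 0.094} 0.017
[[ 0.02216203 -0.99957086 -0.01915556]
 [-0.98670982 -0.01878379 -0.16140293]
 [ 0.16097385  0.02247799 -0.98670267]] [0.00515547 0.55573687 1.17127861] 376.4803162323131 316.8550080765958 199.83863283245392
tray [{'rect': [294.8, 160.8, 403.3, 241.5], 'score': 0.94}, {'rect': [193.8, 174.2, 212.9, 188.6], 'score': 0.41}]
place_1 [{'rect': [293.1, 158.5, 402.6, 238.4], 'score': 0.74}, {'rect': [429.2, 168.1, 476.3, 212.4], 'score': 0.17}]
loose_cap [{'rect': [372.8, 200.8, 397.7, 220.7], 'score': 0.91}, {'rect': [296.4, 157.5, 406.1, 240.9], 'score': 0.54}]
```

View pics/a.png

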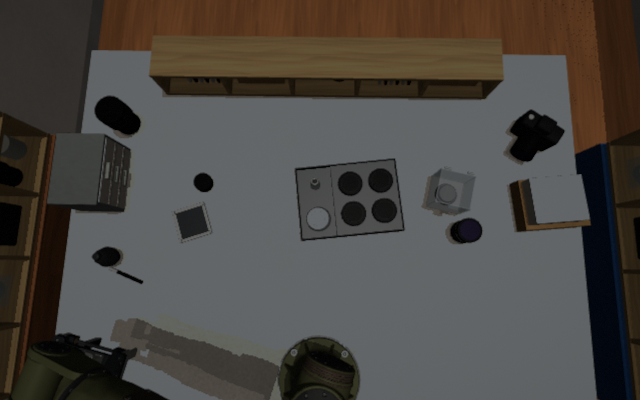

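The top view shows the tray at about (350,200), with caps near (350,183), (381,180), (354,213) and (384,210), and the lane on the left (+y). Next I'll measure the caps.

```bash
python3 - <<'E'
import cv2,numpy as np
c=np.load("top.npz");R,t,z=c["R"],c["t"],c["z_map"]
f,fy,cx,cy=[float(c[k]) for k in("fx","fy","cx","cy")]
v,u=np.mgrid[:400,:640]
P=np.stack([(u-cx)/f*z,(v-cy)/fy*z,z],-1); W=(P-t)@R
g=c["img"].max(-1)
for (a,b) in [(350,183),(381,180),(354,213),(384,210)]:
  m=((g<60)&(np.hypot(u-a,v-b)<17)).astype(np.uint8)
  n,l,s,ce=cv2.connectedComponentsWithStats(m)
  k=l[b,a]; m=l==k
  top=m&(np.hypot(u-ce[k][0],v-ce[k][1])<9)
  print(ce[k],s[k],W[top].mean(0).round(4),W[top].std(0).round(4)[2], g[b,a])
  for (du,dv) in [(0,16),(16,0),(0,-16),(-16,0)]: print('  foam',W[b+dv,a+du].round(3),g[b+dv,a+du])
# spread
big=cv2.resize(c["img"][140:260,280:500,::-1],None,fx=3.6,fy=3.6,interpolation=cv2.INTER_CUBIC)
cv2.imwrite("pics/b.png",cv2.convertScaleAbs(big,alpha=1.6))
E
```

```text
[349.65940594 183.04752475] [337 171  26  25 505] [ 0.6132 -0.0889  0.0424] 0.0755 16
  foam [ 0.563 -0.091  0.028] 78
  foam [ 0.617 -0.143  0.03 ] 76
  foam [ 0.671 -0.091  0.027] 73
  foam [ 0.616 -0.038  0.026] 75
[380.01183432 180.05719921] [368 168  25  25 507] [ 0.6242 -0.1871  0.0458] 0.0758 16
  foam [ 0.575 -0.192  0.03 ] 77
  foam [ 0.629 -0.245  0.028] 23
  foam [ 0.683 -0.193  0.026] 72
  foam [ 0.628 -0.14   0.027] 76
[353.05068226 213.11500975] [340 201  26  25 513] [ 0.5138 -0.1002  0.0493] 0.1072 20
  foam [ 0.466 -0.106  0.022] 80
  foam [ 0.519 -0.157  0.026] 79
  foam [ 0.57  -0.104  0.029] 78
  foam [ 0.516 -0.053  0.027] 79
[383.76425856 210.0418251 ] [371 198  26  25 526] [ 0.5255 -0.1974  0.0519] 0.1068 20
  foam [ 0.477 -0.202  0.026] 80
  foam [ 0.53  -0.254  0.028] 49
  foam [ 0.582 -0.203  0.026] 77
  foam [ 0.528 -0.15   0.028] 78
```

View pics/b.png

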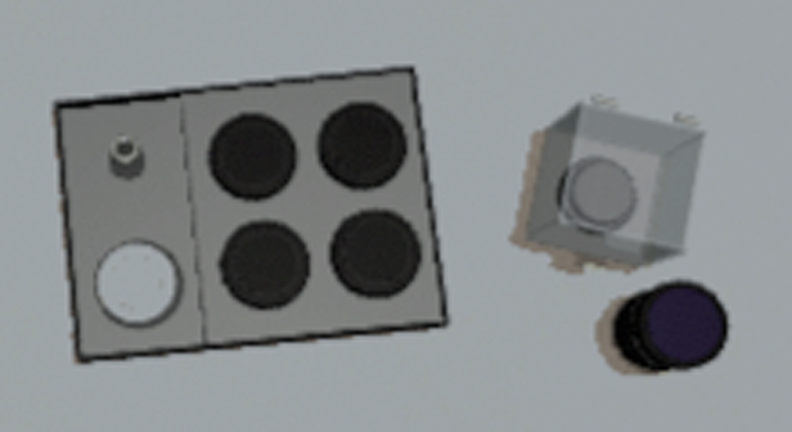

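>>> {"name": "step_arm", "arguments": {
  "plan": [
    {"dx": -0.3, "dy": -0.28, "claw": 1},
    {"dx": -0.3, "dy": -0.28, "claw": 1},
    {"dx": -0.3, "dy": -0.28, "claw": 1},
    {"dx": -0.3, "dy": -0.28, "claw": 1},
    {"dx": -0.3, "dy": -0.28, "claw": 1},
    {"dx": -0.3, "dy": -0.28, "claw": 1},
    {"dx": -0.3, "dy": -0.28, "claw": 1},
    {"dx": -0.3, "dy": -0.28, "claw": 1},
    {"dx": -0.3, "dy": -0.28, "claw": 1},
    {"dx": -0.3, "dy": -0.28, "claw": 1}
  ],
  "grip_force": 5
}}

```text
$.plan[0]: bad value
```

>>> {"name": "step_arm", "arguments": {
  "plan": [
    {"dx": -0.3, "dy": -0.28, "claw": 1},
    {"dx": -0.3, "dy": -0.28, "claw": 1},
    {"dx": -0.3, "dy": -0.28, "claw": 1},
    {"dx": -0.3, "dy": -0.28, "claw": 1},
    {"dx": -0.3, "dy": -0.28, "claw": 1},
    {"dx": -0.3, "dy": -0.28, "claw": 1},
    {"dx": -0.3, "dy": -0.28, "claw": 1},
    {"dx": -0.3, "dy": -0.28, "claw": 1},
    {"dx": -0.3, "dy": -0.28, "claw": 1},
    {"claw": 1}
  ]
}}

```text
$.plan[0]: bad value
```

```bash
cat > h.py <<'E'
import numpy as np,cv2
from scipy.spatial.transform import Rotation as Ro
from station import telemetry, viewer, ctrl, hand_in
def wrist():
    o=telemetry.get_obs(); c=viewer.camera("wrist")
    T=np.eye(4);T[:3,:3]=Ro.from_euler('xyz',o['eef_rot']).as_matrix();T[:3,3]=o['ee_pos']
    return o,c,T@np.array(c['tool_from_camera'])
def world(c,M):
    z=c['z_map'];v,u=np.mgrid[:400,:640]
    P=np.stack([(u-c['cx'])/c['fx']*z,(v-c['cy'])/c['fy']*z,z],-1)
    return P@M[:3,:3].T+M[:3,3]
E
python3 - <<'E'
from h import *
o,c,M=wrist();W=world(c,M)
print(o['ee_pos'],o['eef_rot'],o['force'],o['grip_width'],o['time_s'])
print(M.round(3))
cv2.imwrite("pics/c.png",cv2.convertScaleAbs(c['img'][:,:,::-1],alpha=1.6))
np.savez("w.npz",W=W,img=c['img'],z=c['z_map'])
E
```

```text
[0.12577991 0.53527011 0.22211014] [-3.14090572e+00 -4.79553471e-05  2.91079047e+00] [0.43101037 0.41304418 0.23464015] 0.09389841850378665 0.2
[[ 0.228  0.938  0.261  0.05 ]
 [ 0.974 -0.219 -0.061  0.552]
 [-0.001  0.268 -0.964  0.385]
 [ 0.     0.     0.     1.   ]]
```

View pics/c.png

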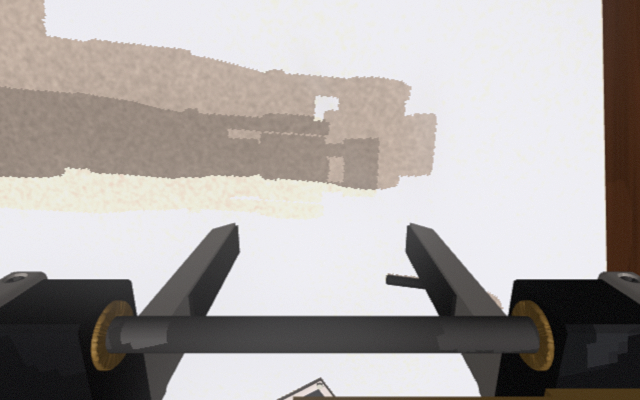

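The move was refused, probably because every key has to be given. The picture shows only the empty table at the start pose, so I'll resend with full rows.

>>> {"name": "step_arm", "arguments": {
  "plan": [
    {"dx": -0.3, "dy": -0.28, "dz": 0, "rx": 0, "ry": 0, "rz": 0, "claw": 1},
    {"dx": -0.3, "dy": -0.28, "dz": 0, "rx": 0, "ry": 0, "rz": 0, "claw": 1},
    {"dx": -0.3, "dy": -0.28, "dz": 0, "rx": 0, "ry": 0, "rz": 0, "claw": 1},
    {"dx": -0.3, "dy": -0.28, "dz": 0, "rx": 0, "ry": 0, "rz": 0, "claw": 1},
    {"dx": -0.3, "dy": -0.28, "dz": 0, "rx": 0, "ry": 0, "rz": 0, "claw": 1},
    {"dx": -0.3, "dy": -0.28, "dz": 0, "rx": 0, "ry": 0, "rz": 0, "claw": 1},
    {"dx": -0.3, "dy": -0.28, "dz": 0, "rx": 0, "ry": 0, "rz": 0, "claw": 1},
    {"dx": -0.3, "dy": -0.28, "dz": 0, "rx": 0, "ry": 0, "rz": 0, "claw": 1},
    {"dx": -0.3, "dy": -0.28, "dz": 0, "rx": 0, "ry": 0, "rz": 0, "claw": 1},
    {"dx": -0.3, "dy": -0.28, "dz": 0, "rx": 0, "ry": 0, "rz": 0, "claw": 1}
  ],
  "grip_force": 5
}}

```text
time_s: 1.25
ee_pos: [0.3544, 0.1927, 0.2226]
eef_rot: [3.141, 0.0, 2.911]
force: [1.0, 1.1, 0.2]
grip_width: 0.0171
grip_force: 0.0
```

>>> {"name": "step_arm", "arguments": {
  "plan": [
    {"dx": -0.3, "dy": -0.28, "dz": 0, "rx": 0, "ry": 0, "rz": 0, "claw": 1},
    {"dx": -0.3, "dy": -0.28, "dz": 0, "rx": 0, "ry": 0, "rz": 0, "claw": 1},
    {"dx": -0.3, "dy": -0.28, "dz": 0, "rx": 0, "ry": 0, "rz": 0, "claw": 1},
    {"dx": -0.3, "dy": -0.28, "dz": 0, "rx": 0, "ry": 0, "rz": 0, "claw": 1},
    {"dx": -0.3, "dy": -0.28, "dz": 0, "rx": 0, "ry": 0, "rz": 0, "claw": 1},
    {"dx": -0.3, "dy": -0.28, "dz": 0, "rx": 0, "ry": 0, "rz": 0, "claw": 1},
    {"dx": -0.3, "dy": -0.28, "dz": 0, "rx": 0, "ry": 0, "rz": 0, "claw": 1},
    {"dx": -0.3, "dy": -0.28, "dz": 0, "rx": 0, "ry": 0, "rz": 0, "claw": 1},
    {"dx": -0.3, "dy": -0.28, "dz": 0, "rx": 0, "ry": 0, "rz": 0, "claw": 1},
    {"dx": 0, "dy": 0, "dz": 0, "rx": 0, "ry": 0, "rz": 0, "claw": 1}
  ]
}}

```text
time_s: 2.25
ee_pos: [0.5602, -0.1162, 0.2214]
eef_rot: [-3.141, -0.001, 2.908]
force: [-0.7, 0.7, -0.6]
grip_width: 0.0007
grip_force: 0.0
```

```bash
python3 - <<'E'
from h import *
o,c,M=wrist();W=world(c,M)
print(o['ee_pos'],o['eef_rot'],o['force'],o['grip_width'],o['time_s'])
cv2.imwrite("pics/d.png",cv2.convertScaleAbs(c['img'][:,:,::-1],alpha=1.6))
np.savez("w.npz",W=W,img=c['img'],z=c['z_map'])
E
```

```text
[ 0.56017303 -0.11624702  0.22144876] [-3.14118591e+00 -7.68063063e-04  2.90758927e+00] [-0.66599084  0.67529871 -0.62417893] 0.0007462933048607851 2.25
```

View pics/d.png

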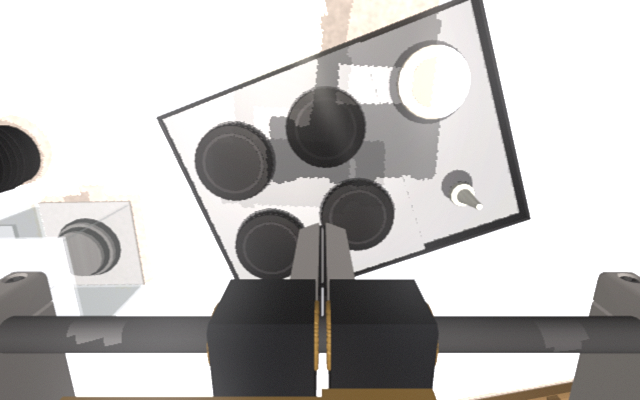

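The wrist view shows the caps at (235,160), (325,125), (357,213) and (270,243). The fingers slightly cover the last two.

```bash
python3 - <<'E'
from h import *
d=np.load("w.npz");W,z=d['W'],d['z'];v,u=np.mgrid[:400,:640]
Q=[]
for p in [(325,125),(235,160),(357,213),(270,243)]:
  n=(np.hypot(u-p[0],v-p[1])<50)&(z>0)
  zt=np.median(W[n&(np.hypot(u-p[0],v-p[1])<15)][:,2])
  m=(n&(abs(W[...,2]-zt)<.003)).astype(np.uint8)
  pts=cv2.findContours(m,0,1)[0]; k=max(pts,key=cv2.contourArea)
  xy=np.array([W[y,x,:2] for x,y in k[:,0]])
  A=np.c_[2*xy,np.ones(len(xy))];r=np.ones(len(xy),bool)
  for i in range(8):
    s=np.linalg.lstsq(A[r],(xy[r]**2).sum(1),rcond=None)[0];rad=np.sqrt(s[2]+s[0]**2+s[1]**2)
    e=abs(np.hypot(*(xy-s[:2]).T)-rad);r=e<max(.0015,np.median(e)*1.5)
  foam=W[n&(W[...,2]<zt-.006)&(np.hypot(*(W[...,:2]-s[:2]).T).T>.043)&(W[...,2]>.015)][:,2]
  print(p,s[:2].round(4),'rad',rad.round(4),'top',zt.round(4),'std',W[m>0][:,2].std().round(4),'foam',np.median(foam).round(4),r.sum(),len(r))
  Q.append(s[:2])
Q=np.array(Q);
for a,b in[(0,1),(2,3),(0,2),(1,3)]:print(a,b,np.linalg.norm(Q[a]-Q[b]).round(4),np.degrees(np.arctan2(*(Q[a]-Q[b])[::-1])).round(1))
P=np.array([[-50,-10],[-50,-110],[50,-10],[50,-110]])/1000
Pm,Qm=P-P.mean(0),Q-Q.mean(0);th=np.arctan2((Pm[:,0]*Qm[:,1]-Pm[:,1]*Qm[:,0]).sum(),(Pm*Qm).sum())
c,s=np.cos(th),np.sin(th);F=Pm@np.array([[c,s],[-s,c]])+Q.mean(0)
print(np.degrees(th),F.round(4),(F-Q).round(4))
E
```

```text
(325, 125) [ 0.5165 -0.1036] rad 0.0385 top 0.0395 std 0.0008 foam 0.0263 238 238
(235, 160) [ 0.5284 -0.2025] rad 0.0385 top 0.0424 std 0.0008 foam 0.0264 231 234
(357, 213) [ 0.6152 -0.0916] rad 0.0384 top 0.0373 std 0.0008 foam 0.0264 177 223
(270, 243) [ 0.627  -0.1908] rad 0.0382 top 0.0408 std 0.0008 foam 0.0266 159 206
0 1 0.0996 96.9
2 3 0.0999 96.8
0 2 0.0995 -173.1
1 3 0.0994 -173.2
6.8303918715642675 [[ 0.5162 -0.1034]
 [ 0.5281 -0.2027]
 [ 0.6155 -0.0915]
 [ 0.6274 -0.1908]] [[-0.0003  0.0002]
 [-0.0003 -0.0002]
 [ 0.0002  0.0001]
 [ 0.0003 -0.    ]]
```

>>> {"name": "step_arm", "arguments": {
  "plan": [
    {"dx": 0.19, "dy": 0.005, "dz": 0.4, "rx": 0, "ry": 0, "rz": 0, "claw": 1},
    {"dx": 0.19, "dy": 0.005, "dz": 0.4, "rx": 0, "ry": 0, "rz": 0, "claw": 1},
    {"dx": 0.19, "dy": 0.005, "dz": 0.4, "rx": 0, "ry": 0, "rz": 0, "claw": 1},
    {"dx": 0.18, "dy": 0.005, "dz": 0.36, "rx": 0, "ry": 0, "rz": 0, "claw": 1},
    {"dx": 0, "dy": 0, "dz": 0, "rx": 0, "ry": 0, "rz": 0, "claw": 1},
    {"dx": 0, "dy": 0, "dz": 0, "rx": 0, "ry": 0, "rz": 0, "claw": 1}
  ]
}}

```text
time_s: 2.9
ee_pos: [0.4872, -0.0934, 0.0678]
eef_rot: [3.142, 0.001, 2.911]
force: [0.0, -0.2, 0.7]
grip_width: 0.0005
grip_force: 0.0
```

>>> {"name": "step_arm", "arguments": {
  "plan": [
    {"dx": 0, "dy": 0, "dz": 0.02, "rx": 0, "ry": 0, "rz": 0, "claw": 1},
    {"dx": 0, "dy": 0, "dz": 0, "rx": 0, "ry": 0, "rz": 0, "claw": 1}
  ]
}}

```text
time_s: 3.1
ee_pos: [0.4877, -0.094, 0.0659]
eef_rot: [-3.141, 0.003, 2.911]
force: [-0.9, -0.1, 0.1]
grip_width: 0.0004
grip_force: 0.0
```

>>> {"name": "step_arm", "arguments": {
  "plan": [
    {"dx": 0, "dy": 0, "dz": 0.05, "rx": 0, "ry": 0, "rz": 0, "claw": 1},
    {"dx": 0, "dy": 0, "dz": 0, "rx": 0, "ry": 0, "rz": 0, "claw": 1},
    {"dx": 0, "dy": 0, "dz": 0, "rx": 0, "ry": 0, "rz": 0, "claw": 1}
  ]
}}

```text
time_s: 3.4
ee_pos: [0.4865, -0.0938, 0.0595]
eef_rot: [3.142, -0.0, 2.911]
force: [0.2, 0.2, 0.2]
grip_width: 0.0004
grip_force: 0.0
```

>>> {"name": "step_arm", "arguments": {
  "plan": [
    {"dx": 0, "dy": 0, "dz": 0.015, "rx": 0, "ry": 0, "rz": 0, "claw": 1},
    {"dx": 0, "dy": 0, "dz": 0, "rx": 0, "ry": 0, "rz": 0, "claw": 1}
  ]
}}

```text
time_s: 3.6
ee_pos: [0.4864, -0.0938, 0.0578]
eef_rot: [-3.142, -0.0, 2.911]
force: [0.5, 0.2, -0.1]
grip_width: 0.0002
grip_force: 0.0
```

>>> {"name": "step_arm", "arguments": {
  "plan": [
    {"dx": 0, "dy": 0, "dz": 0.01, "rx": 0, "ry": 0, "rz": 0, "claw": 1},
    {"dx": 0, "dy": 0, "dz": 0, "rx": 0, "ry": 0, "rz": 0, "claw": 1}
  ]
}}

```text
time_s: 3.8
ee_pos: [0.4864, -0.0938, 0.0568]
eef_rot: [-3.142, -0.0, 2.911]
force: [0.1, -0.1, 0.3]
grip_width: 0.0007
grip_force: 0.0
```

>>> {"name": "step_arm", "arguments": {
  "plan": [
    {"dx": 0, "dy": 0, "dz": 0.01, "rx": 0, "ry": 0, "rz": 0, "claw": 1},
    {"dx": 0, "dy": 0, "dz": 0, "rx": 0, "ry": 0, "rz": 0, "claw": 1}
  ]
}}

```text
time_s: 4.0
ee_pos: [0.4864, -0.0938, 0.0559]
eef_rot: [3.142, -0.0, 2.911]
force: [-0.7, -0.4, -0.1]
grip_width: 0.0006
grip_force: 0.0
```

>>> {"name": "step_arm", "arguments": {
  "plan": [
    {"dx": 0, "dy": 0, "dz": 0.005, "rx": 0, "ry": 0, "rz": 0, "claw": 1},
    {"dx": 0, "dy": 0, "dz": 0, "rx": 0, "ry": 0, "rz": 0, "claw": 1}
  ]
}}

```text
time_s: 4.2
ee_pos: [0.4865, -0.0938, 0.0556]
eef_rot: [-3.142, 0.0, 2.911]
force: [-1.2, -0.4, 1.9]
grip_width: 0.0003
grip_force: 1.5
```

>>> {"name": "step_arm", "arguments": {
  "plan": [
    {"dx": 0, "dy": 0, "dz": 0.005, "rx": 0, "ry": 0, "rz": 0, "claw": 1},
    {"dx": 0, "dy": 0, "dz": 0, "rx": 0, "ry": 0, "rz": 0, "claw": 1}
  ]
}}

```text
time_s: 4.4
ee_pos: [0.4865, -0.0938, 0.0552]
eef_rot: [3.142, 0.0, 2.911]
force: [-2.6, 0.8, 6.3]
grip_width: 0.0
grip_force: 3.2
```

>>> {"name": "step_arm", "arguments": {
  "plan": [
    {"dx": 0, "dy": 0, "dz": 0.005, "rx": 0, "ry": 0, "rz": 0, "claw": 1},
    {"dx": 0, "dy": 0, "dz": 0, "rx": 0, "ry": 0, "rz": 0, "claw": 1}
  ]
}}

```text
time_s: 4.6
ee_pos: [0.4865, -0.0938, 0.0549]
eef_rot: [-3.142, 0.0, 2.911]
force: [-4.0, 0.5, 8.6]
grip_width: 0.0003
grip_force: 4.7
```

Cap A is firm: 8.6 N for about 0.8 mm of give. On to B.

>>> {"name": "step_arm", "arguments": {
  "plan": [
    {"dx": 0, "dy": 0, "dz": -0.12, "rx": 0, "ry": 0, "rz": 0, "claw": 1},
    {"dx": -0.12, "dy": -0.32, "dz": 0, "rx": 0, "ry": 0, "rz": 0, "claw": 1},
    {"dx": -0.12, "dy": -0.32, "dz": 0, "rx": 0, "ry": 0, "rz": 0, "claw": 1},
    {"dx": -0.12, "dy": -0.32, "dz": 0, "rx": 0, "ry": 0, "rz": 0, "claw": 1},
    {"dx": 0, "dy": 0, "dz": 0.06, "rx": 0, "ry": 0, "rz": 0, "claw": 1},
    {"dx": 0, "dy": 0, "dz": 0, "rx": 0, "ry": 0, "rz": 0, "claw": 1},
    {"dx": 0, "dy": 0, "dz": 0, "rx": 0, "ry": 0, "rz": 0, "claw": 1}
  ]
}}

```text
time_s: 5.3
ee_pos: [0.4994, -0.1947, 0.0605]
eef_rot: [3.141, -0.001, 2.911]
force: [0.9, 0.1, 0.0]
grip_width: 0.0004
grip_force: 0.0
```

>>> {"name": "step_arm", "arguments": {
  "plan": [
    {"dx": 0, "dy": 0, "dz": 0.01, "rx": 0, "ry": 0, "rz": 0, "claw": 1},
    {"dx": 0, "dy": 0, "dz": 0, "rx": 0, "ry": 0, "rz": 0, "claw": 1}
  ]
}}

```text
time_s: 5.5
ee_pos: [0.4996, -0.1948, 0.0596]
eef_rot: [-3.142, 0.0, 2.912]
force: [-0.3, 1.1, 1.2]
grip_width: 0.0005
grip_force: 0.0
```

>>> {"name": "step_arm", "arguments": {
  "plan": [
    {"dx": 0, "dy": 0, "dz": 0.01, "rx": 0, "ry": 0, "rz": 0, "claw": 1},
    {"dx": 0, "dy": 0, "dz": 0, "rx": 0, "ry": 0, "rz": 0, "claw": 1}
  ]
}}

```text
time_s: 5.7
ee_pos: [0.4995, -0.1952, 0.0584]
eef_rot: [3.142, -0.0, 2.911]
force: [-0.0, 0.5, 0.3]
grip_width: 0.0002
grip_force: 0.2
```

>>> {"name": "step_arm", "arguments": {
  "plan": [
    {"dx": 0, "dy": 0, "dz": 0.006, "rx": 0, "ry": 0, "rz": 0, "claw": 1},
    {"dx": 0, "dy": 0, "dz": 0, "rx": 0, "ry": 0, "rz": 0, "claw": 1}
  ]
}}

```text
time_s: 5.9
ee_pos: [0.4995, -0.1954, 0.0579]
eef_rot: [3.142, -0.0, 2.911]
force: [-1.4, 1.1, 1.9]
grip_width: 0.0003
grip_force: 0.8
```

>>> {"name": "step_arm", "arguments": {
  "plan": [
    {"dx": 0, "dy": 0, "dz": 0.006, "rx": 0, "ry": 0, "rz": 0, "claw": 1},
    {"dx": 0, "dy": 0, "dz": 0, "rx": 0, "ry": 0, "rz": 0, "claw": 1}
  ]
}}

```text
time_s: 6.1
ee_pos: [0.4994, -0.1955, 0.0572]
eef_rot: [3.142, -0.0, 2.911]
force: [-1.9, 1.7, 2.6]
grip_width: 0.0005
grip_force: 1.4
```

>>> {"name": "step_arm", "arguments": {
  "plan": [
    {"dx": 0, "dy": 0, "dz": 0.006, "rx": 0, "ry": 0, "rz": 0, "claw": 1},
    {"dx": 0, "dy": 0, "dz": 0, "rx": 0, "ry": 0, "rz": 0, "claw": 1}
  ]
}}

```text
time_s: 6.3
ee_pos: [0.4995, -0.1955, 0.0567]
eef_rot: [-3.142, 0.0, 2.911]
force: [-2.4, 0.8, 3.7]
grip_width: 0.0004
grip_force: 1.9
```

It gives 1.7 mm at under 4 N, so B rocks. I'll go a little further to confirm.

>>> {"name": "step_arm", "arguments": {
  "plan": [
    {"dx": 0, "dy": 0, "dz": 0.006, "rx": 0, "ry": 0, "rz": 0, "claw": 1},
    {"dx": 0, "dy": 0, "dz": 0, "rx": 0, "ry": 0, "rz": 0, "claw": 1},
    {"dx": 0, "dy": 0, "dz": 0, "rx": 0, "ry": 0, "rz": 0, "claw": 1}
  ]
}}

```text
time_s: 6.6
ee_pos: [0.4994, -0.1955, 0.0561]
eef_rot: [-3.142, -0.0, 2.911]
force: [-3.3, 0.2, 5.4]
grip_width: 0.0004
grip_force: 2.7
```

>>> {"name": "step_arm", "arguments": {
  "plan": [
    {"dx": 0, "dy": 0, "dz": 0.004, "rx": 0, "ry": 0, "rz": 0, "claw": 1},
    {"dx": 0, "dy": 0, "dz": 0, "rx": 0, "ry": 0, "rz": 0, "claw": 1},
    {"dx": 0, "dy": 0, "dz": 0, "rx": 0, "ry": 0, "rz": 0, "claw": 1}
  ]
}}

```text
time_s: 6.9
ee_pos: [0.4994, -0.1954, 0.0557]
eef_rot: [3.142, -0.0, 2.911]
force: [-3.8, 1.3, 7.2]
grip_width: 0.0004
grip_force: 3.5
```

>>> {"name": "step_arm", "arguments": {
  "plan": [
    {"dx": 0, "dy": 0, "dz": -0.1, "rx": 0, "ry": 0, "rz": 0, "claw": 1},
    {"dx": -0.15, "dy": -0.005, "dz": 0, "rx": 0, "ry": 0, "rz": 0, "claw": 1},
    {"dx": -0.145, "dy": 0, "dz": 0, "rx": 0, "ry": 0, "rz": 0, "claw": 1},
    {"dx": 0, "dy": 0, "dz": 0.06, "rx": 0, "ry": 0, "rz": 0, "claw": 1},
    {"dx": 0, "dy": 0, "dz": 0, "rx": 0, "ry": 0, "rz": 0, "claw": 1},
    {"dx": 0, "dy": 0, "dz": 0, "rx": 0, "ry": 0, "rz": 0, "claw": 1},
    {"dx": 0, "dy": 0, "dz": 0, "rx": 0, "ry": 0, "rz": 0, "claw": 1}
  ]
}}

```text
time_s: 7.6
ee_pos: [0.5277, -0.2026, 0.0597]
eef_rot: [3.142, -0.0, 2.911]
force: [0.4, -0.2, 0.2]
grip_width: 0.0005
grip_force: 0.0
```

>>> {"name": "step_arm", "arguments": {
  "plan": [
    {"dx": 0, "dy": 0, "dz": 0.015, "rx": 0, "ry": 0, "rz": 0, "claw": 1},
    {"dx": 0, "dy": 0, "dz": 0, "rx": 0, "ry": 0, "rz": 0, "claw": 1}
  ]
}}

```text
time_s: 7.8
ee_pos: [0.5281, -0.2028, 0.0584]
eef_rot: [-3.141, 0.0, 2.911]
force: [-0.9, 0.4, 2.8]
grip_width: 0.0004
grip_force: 1.4
```

>>> {"name": "step_arm", "arguments": {
  "plan": [
    {"dx": 0, "dy": 0, "dz": 0.01, "rx": 0, "ry": 0, "rz": 0, "claw": 1},
    {"dx": 0, "dy": 0, "dz": 0, "rx": 0, "ry": 0, "rz": 0, "claw": 1}
  ]
}}

```text
time_s: 8.0
ee_pos: [0.5281, -0.2028, 0.0576]
eef_rot: [-3.141, 0.0, 2.911]
force: [-2.5, 0.2, 5.5]
grip_width: 0.0007
grip_force: 2.9
```

>>> {"name": "step_arm", "arguments": {
  "plan": [
    {"dx": 0, "dy": 0, "dz": 0.01, "rx": 0, "ry": 0, "rz": 0, "claw": 1},
    {"dx": 0, "dy": 0, "dz": 0, "rx": 0, "ry": 0, "rz": 0, "claw": 1}
  ]
}}

```text
time_s: 8.2
ee_pos: [0.5281, -0.2028, 0.0566]
eef_rot: [-3.141, 0.0, 2.911]
force: [-1.1, -0.3, 6.1]
grip_width: 0.0006
grip_force: 3.1
```

>>> {"name": "step_arm", "arguments": {
  "plan": [
    {"dx": 0, "dy": 0, "dz": 0.01, "rx": 0, "ry": 0, "rz": 0, "claw": 1},
    {"dx": 0, "dy": 0, "dz": 0, "rx": 0, "ry": 0, "rz": 0, "claw": 1}
  ]
}}

```text
time_s: 8.4
ee_pos: [0.5281, -0.2028, 0.0556]
eef_rot: [-3.141, 0.0, 2.911]
force: [-2.7, 0.5, 4.7]
grip_width: 0.0005
grip_force: 3.1
```

>>> {"name": "step_arm", "arguments": {
  "plan": [
    {"dx": 0, "dy": 0, "dz": 0.01, "rx": 0, "ry": 0, "rz": 0, "claw": 1},
    {"dx": 0, "dy": 0, "dz": 0, "rx": 0, "ry": 0, "rz": 0, "claw": 1}
  ]
}}

```text
time_s: 8.6
ee_pos: [0.5281, -0.2027, 0.0546]
eef_rot: [-3.141, 0.0, 2.911]
force: [-3.7, 0.9, 7.0]
grip_width: 0.0005
grip_force: 3.3
```

>>> {"name": "step_arm", "arguments": {
  "plan": [
    {"dx": 0, "dy": 0, "dz": 0.008, "rx": 0, "ry": 0, "rz": 0, "claw": 1},
    {"dx": 0, "dy": 0, "dz": 0, "rx": 0, "ry": 0, "rz": 0, "claw": 1}
  ]
}}

```text
time_s: 8.8
ee_pos: [0.5281, -0.2028, 0.0543]
eef_rot: [-3.141, 0.0, 2.911]
force: [-5.0, 1.2, 11.9]
grip_width: 0.0002
grip_force: 6.3
```

>>> {"name": "step_arm", "arguments": {
  "plan": [
    {"dx": 0, "dy": 0, "dz": 0.008, "rx": 0, "ry": 0, "rz": 0, "claw": 1},
    {"dx": 0, "dy": 0, "dz": 0, "rx": 0, "ry": 0, "rz": 0, "claw": 1}
  ]
}}

```text
time_s: 9.0
ee_pos: [0.5282, -0.2028, 0.0541]
eef_rot: [-3.141, 0.001, 2.911]
force: [-8.4, 3.1, 18.9]
grip_width: 0.0004
grip_force: 9.9
```

It stopped hard after about 4 mm. I'll check the rim again.

>>> {"name": "step_arm", "arguments": {
  "plan": [
    {"dx": 0, "dy": 0, "dz": -0.12, "rx": 0, "ry": 0, "rz": 0, "claw": 1},
    {"dx": 0.15, "dy": 0.005, "dz": 0, "rx": 0, "ry": 0, "rz": 0, "claw": 1},
    {"dx": 0.145, "dy": 0, "dz": 0, "rx": 0, "ry": 0, "rz": 0, "claw": 1},
    {"dx": 0, "dy": 0, "dz": 0.09, "rx": 0, "ry": 0, "rz": 0, "claw": 1},
    {"dx": 0, "dy": 0, "dz": 0, "rx": 0, "ry": 0, "rz": 0, "claw": 1},
    {"dx": 0, "dy": 0, "dz": 0, "rx": 0, "ry": 0, "rz": 0, "claw": 1}
  ]
}}

```text
time_s: 9.6
ee_pos: [0.5, -0.1956, 0.0553]
eef_rot: [3.142, -0.0, 2.911]
force: [0.9, 0.6, 0.3]
grip_width: 0.0003
grip_force: 0.0
```

>>> {"name": "step_arm", "arguments": {
  "plan": [
    {"dx": 0, "dy": 0, "dz": 0.01, "rx": 0, "ry": 0, "rz": 0, "claw": 1},
    {"dx": 0, "dy": 0, "dz": 0, "rx": 0, "ry": 0, "rz": 0, "claw": 1}
  ]
}}

```text
time_s: 9.8
ee_pos: [0.4999, -0.1955, 0.0545]
eef_rot: [-3.142, 0.0, 2.911]
force: [0.0, 0.5, -0.6]
grip_width: 0.0009
grip_force: 0.0
```

>>> {"name": "step_arm", "arguments": {
  "plan": [
    {"dx": 0, "dy": 0, "dz": 0.007, "rx": 0, "ry": 0, "rz": 0, "claw": 1},
    {"dx": 0, "dy": 0, "dz": 0, "rx": 0, "ry": 0, "rz": 0, "claw": 1}
  ]
}}

```text
time_s: 10.0
ee_pos: [0.4998, -0.1956, 0.0542]
eef_rot: [-3.141, 0.001, 2.911]
force: [-0.9, 0.5, 4.7]
grip_width: 0.0005
grip_force: 2.4
```

Now it's firm: 4.7 N for 0.2 mm, and 4 mm lower than before. I'll retreat straight up.

>>> {"name": "step_arm", "arguments": {
  "plan": [
    {"dx": 0, "dy": 0, "dz": -0.3, "rx": 0, "ry": 0, "rz": 0, "claw": 1},
    {"dx": 0, "dy": 0, "dz": -0.4, "rx": 0, "ry": 0, "rz": 0, "claw": 1},
    {"dx": 0, "dy": 0, "dz": -0.4, "rx": 0, "ry": 0, "rz": 0, "claw": 1},
    {"dx": 0, "dy": 0, "dz": 0, "rx": 0, "ry": 0, "rz": 0, "claw": 1},
    {"dx": 0, "dy": 0, "dz": 0, "rx": 0, "ry": 0, "rz": 0, "claw": 1},
    {"dx": 0, "dy": 0, "dz": 0, "rx": 0, "ry": 0, "rz": 0, "claw": 1}
  ]
}}

```text
time_s: 10.6
ee_pos: [0.499, -0.1952, 0.1625]
eef_rot: [3.141, -0.002, 2.911]
force: [0.2, -0.1, 0.2]
grip_width: 0.0006
grip_force: 0.0
```

```bash
python3 -c "
from station import hand_in,telemetry
print(telemetry.get_obs()['ee_pos']);print(hand_in())"
```

```text
[ 0.49903546 -0.19521753  0.16251796]
the job is handed in; nothing more can be done
None
```

The cap at place_1 was the one that rocked; I pressed it about 4 mm down to its hard stop with about 19 N, its rim then felt firm where I retested it, and I handed the job in (no verdict came back).

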